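Right a toppled bearing housing under the arbor press and press its bush home

TASK

The flanged bearing housing has been knocked over on the bench. Stand it upright on the round plate of the arbor press, flange down and centred under the ram, and let go of it; then pull the press lever down until the bronze bush is fully home, flush with the top of the housing, and swing the lever back up to where it was so that the ram is well clear. Leave the spray can, the wooden block and the tape measure where they stand.

Things in the scene. Friction and masses are not known exactly. Their poses are not given: they have to be found in the camera images.
- housing: aluminium bearing housing, 0.42 kg: square flange 72 x 72 x 10 mm under a round barrel 54 mm in diameter, 80 mm tall in all, plus the bronze bush in its end. Origin: centre of the flange's underside; z along the barrel to the bush end; x, y square to the flange. It starts lying on a flange edge and the barrel's rim: z dips 7 degrees below level, roughly towards the robot; y is level
- bush (a joint): how far the bush (34 mm outside diameter) has gone into the housing, in m: 0 = 10 mm proud, 0.010 = fully home and flush; at the start 0 to 0.003. It is a tight fit and moves only under more than about 30 N along the bore
- press: green arbor press fixed to the bench, 0.31 m tall. Origin: bench top under the ram; x from its open front into the press, y to its left, z up. Column front face at x = +58 mm (head overhangs from x = -35 mm back to it, 29 mm either side, its pinion case 38 mm), head underside 197 mm above the bench: a hand pointing straight down does not fit over the plate
- press_plate (a point): centre of the top of the press's round steel plate (112 mm in diameter), straight under the ram and 34 mm above the bench; the housing stands on this; axes as those of the press
- press_ram_foot (a point): centre of the underside of the ram's round foot, 38 mm in diameter; 138 mm above the plate when the lever is up
- press_lever_knob (a point): centre of the black ball knob, 32 mm in diameter, at the end of the lever's 13 mm steel rod. With the lever up it is at x = -73, y = +85, z = +339 mm in the frame of the press
- press_lever_hinge (a point): the point on the lever's axis (level, along y of the press) in the plane in which the lever swings; the knob's centre is 160 mm from it
- press_lever (a joint): lever angle in rad: 0 = up (36 degrees above level, knob to the robot), grows as the knob is pulled to the robot and down; stop at 1.42. A rack and pinion lowers the ram 45 mm per rad: the foot meets the bush at 1.07 to 1.13, the bush is flush at 1.29, where the foot lands on the housing. About 4 N at the knob, 12 to 14 N while pressing; stays where it is left
- spray_can: aerosol can standing upright, 59 mm in diameter, 225 mm tall; origin at the centre of its underside; bystander
- wood_block: plain wooden block, 60 x 120 x 45 mm, lying flat; origin at the centre of its underside; bystander
- tape_measure: pocket tape measure, 40 x 111 x 66 mm; origin at the centre of its underside; bystander

How it is judged:
By the outcome, as a careful person would: the job done as asked, in the order asked, and still so for the second after the job is handed in, with the robot touching nothing.
It also fails if it takes over 64 s, if anything falls off the work surface, if the arm or the gripper's body presses on something with over 40 N, if the wrist force passes 120 N, or if a joint passes its speed limit or range.

ROBOT

A 6-joint arm with a two-finger parallel gripper is mounted at the origin on a cart in front of the work surface, level with it; the furniture and walls round the work are solid. World frame = base frame: x ahead of the robot, y to its left, z up, the work surface at z = 0. Lengths are in m, angles in rad, forces in N, time in s.
With the tool pointing down it reaches from about 0.25 to 0.725 m from the base axis. Payload 4 kg.
Tool frame: the origin (TCP) lies midway between the tips of the shut fingers; the grasp point (between the pads) lies behind it (env.grasp_offset is the z of the grasp point in the tool frame, in m); z points along the fingers, y is the line along which they close (so a half turn about z gives the same grasp; the last joint's range is limited). The gripper opens to 85 mm and grips with 20 to 120 N. Pads are 22 mm wide; open, the fingers measure 114 mm over their backs; the gripper's body (76 mm by 85 mm) begins 54 mm behind the grasp point. The pads swing forward as they close: fully open they stand 13 mm farther back than shut.
Start: joints at [-1.249, 0.241, 0.005, 1.335, 0, 1.571], TCP at [0.158, -0.474, 0.231] pointing down, gripper open.
Joint ranges: [-2.72, 2.72], [-1.05, 1.87], [-1.09, 1.28], [-1.99, 2.15], [-1.42, 1.44], [-3.14, 3.14]. Speed limits (rad/s): [2.79, 2.79, 3.14, 3.14, 3.14, 3.14].

INTERFACE

Orientations are given as a unit quaternion [x, y, z, w].
In Python, from rig import env, viewer, status gives the robot as it stands (env), with the cameras (viewer) and the readings (status).
- The arm moves only by the shell command python3 nudge.py 'ROWS' [OPENING] [FORCE]. ROWS is rows parted by semicolons, their numbers by spaces, 1 to 5 of them, each of 6 numbers: dx, dy, dz in m, then a rotation vector rx, ry, rz in rad; each row shifts and turns the commanded pose from where the row before left it, along the tool's axes as they then stand; what a row does not reach is not made up. A row lasts 1/10 s, in which the tool goes at most 0.05 m and 0.15 rad, less where a joint would pass 70% of its speed; a pose out of reach is approached as far as the arm can. OPENING is the opening from 0.0 (shut) to 1.0 (fully open), set as the command begins (- or left out keeps the last). The fingers move at their own pace and stop on an object; FORCE is the grip in N (left out, the last holds). Time passes only in rows, so rows that do not move let the fingers close. It prints the time, the measured TCP pose, the force, the opening and the grip force at its end.
- status.get_state(): the state, without advancing time (a new reading comes with each control period).
- viewer.get_image(name): name is "side" or "top"; returns the picture (400x640x3 uint8, red, green, blue); there is no depth.
- viewer.camera_params(name): a dict with "fx", "fy", "cx", "cy" (pixels), "dist" ([k1, k2, p1, p2, k3] as OpenCV has them; the pictures are not rectified), "R" (3x3) and "t" (3): a world point X has camera coordinates R X + t. Camera axes: x right, y down, z forward; pixel columns grow to the right and rows downward; lengths in m; the calibration is good to about 2 mm. A picture is of the moment at which its call begins. camera_params takes no time and is no camera call.
- env.hand_in(): hands the job in; it is judged then, once.
The state is a dict: "time_s": time; "qpos": joint angles; "joint_velocities": joint speeds; "joint_efforts": joint torques, N m; "tool_pos": TCP position; "tcp_rot": TCP orientation; "ft_force": force on the tool from outside, world axes, zero at the start; "moment": the same for the moment, N m; "width": opening from 0.0 (shut) to 1.0 (fully open); "grasp_force": force on a finger pad.
Only numpy, scipy, OpenCV 4.12 (cv2) and the standard library are available. Lean on these libraries where they do the work, as an engineer would, in place of code of your own. Each camera call takes 0.05 s, during which the arm holds its last target. There are 200 camera calls.

## Working session

There is one attempt and no reset: what is moved stays moved. The work goes in short steps, Python scripts to look and compute and a shell command to move; the robot and the scene stay as the last step left them, time stands still between calls to the robot, and variables do not carry over. Pictures are saved under pics/ and viewed, at most 10 in all, crops included, and the job is handed in when it is done.

```bash
ls; mkdir -p pics; python3 - <<'E'
from rig import env, viewer, status
import cv2
for n in("side","top"):
    cv2.imwrite(f"pics/{n}0.png",viewer.get_image(n)[:,:,::-1]); p=viewer.camera_params(n); print(n,p)
print(status.get_state(),env.grasp_offset)
E
```

```text
nudge.py
pics
rig.py
side {'fx': 401.6460256036093, 'fy': 401.6460256036093, 'cx': 320.74020774811834, 'cy': 200.01412319029865, 'dist': array([-0.03733713,  0.        ,  0.        ,  0.        ,  0.        ]), 'R': array([[-0.97443438, -0.2240654 ,  0.01650261],
       [-0.1365716 ,  0.53240615, -0.83539924],
       [ 0.17839798, -0.81629553, -0.54939583]]), 't': array([0.53105447, 0.29906169, 1.27900396])}
top {'fx': 422.5692318623131, 'fy': 422.5692318623131, 'cx': 322.0210202807757, 'cy': 195.21899665433128, 'dist': array([-0.08809814,  0.        ,  0.        ,  0.        ,  0.        ]), 'R': array([[-2.37974768e-03, -9.99912875e-01,  1.29837857e-02],
       [-9.84930597e-01,  9.83488532e-05, -1.72950022e-01],
       [ 1.72933677e-01, -1.31997052e-02, -9.84845019e-01]]), 't': array([-0.07095875,  0.59406131,  1.28151678])}
{'time_s': 0.1, 'qpos': array([-1.24900749e+00,  2.41365531e-01,  3.87871769e-03,  1.33521259e+00,
       -4.79682370e-05,  1.57080790e+00]), 'joint_velocities': array([-0.00206146,  0.00016266,  0.00231595, -0.00035558,  0.00043583,
        0.000311  ]), 'joint_efforts': array([-5.12253409e-04, -3.73136580e+01,  2.53010523e+01,  1.08257247e-02,
       -3.24533642e-05,  9.38004575e-06]), 'tool_pos': array([ 0.15794067, -0.47380757,  0.2304956 ]), 'tcp_rot': array([ 9.87084867e-01,  1.60195379e-01, -1.76117100e-04, -9.35404254e-04]), 'ft_force': array([0.37361041, 0.18641977, 0.45455844]), 'moment': array([-0.04172367, -0.00287784,  0.02402019]), 'grasp_force': 0.0, 'width': 0.999289791957992} -0.0187
```

View pics/side0.png

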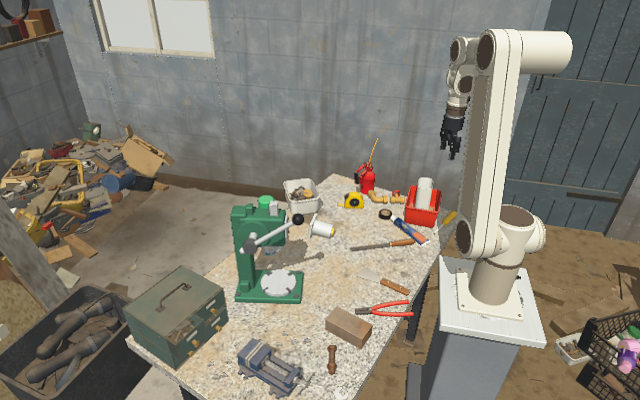

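View pics/top0.png

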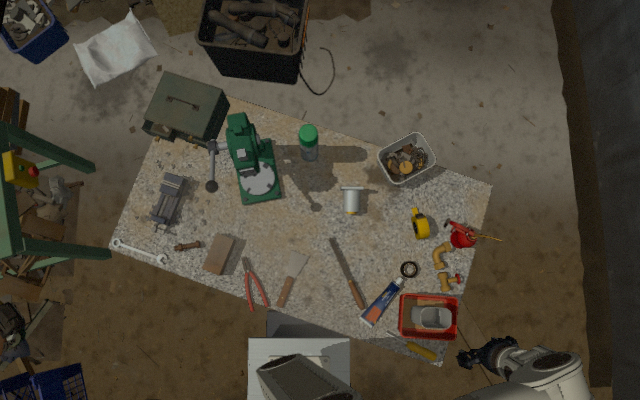

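The side view shows the press around (265,250), its knob at (298,219) and the housing at (322,226). In the top view the plate is at (258,182), the knob at (211,186), the housing at (352,200) and the can at (309,140). I'll take enlarged crops to measure from.

```bash
python3 - <<'E'
import cv2
a=cv2.imread("pics/top0.png")[120:230,195:385]; b=cv2.imread("pics/side0.png")[185:310,220:350]
cv2.imwrite("pics/ct.png",cv2.resize(a,None,fx=4,fy=4,interpolation=cv2.INTER_CUBIC))
cv2.imwrite("pics/cs.png",cv2.resize(b,None,fx=4.5,fy=4.5,interpolation=cv2.INTER_CUBIC))
E
```

```text
(no output)
```

View pics/ct.png

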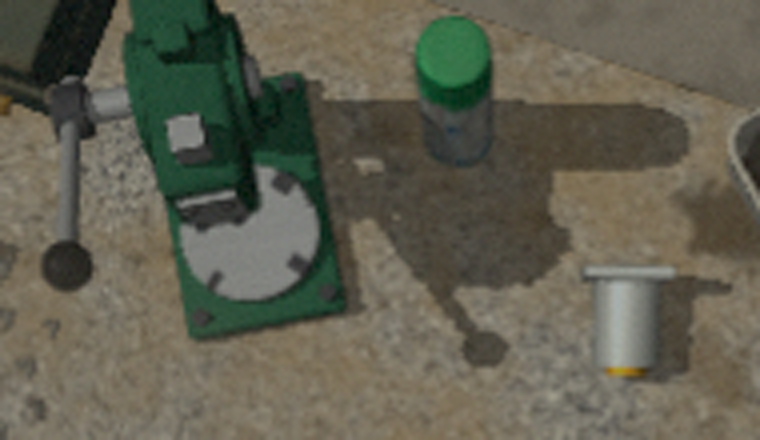

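View pics/cs.png

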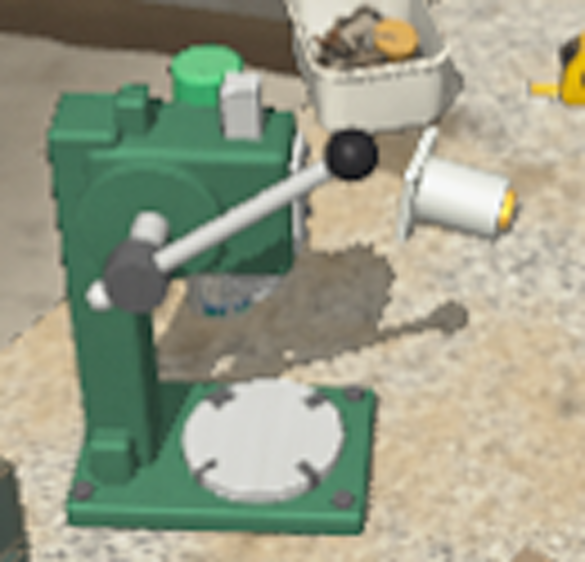

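The top crop shows the flange spanning (583–676, 267–280), with the bush at (626,372) towards the robot, the knob at (67,266) and the plate's front edge at v=300. The side crop shows the plate ellipse centred near (263,437), the knob at (352,154) and the bush end at (509,208). I'll fit the poses and overlay them to check.

```bash
cat > h.py <<'E'
import numpy as np, cv2
from rig import env, viewer, status
from scipy.optimize import least_squares
from scipy.spatial.transform import Rotation as Rot
P={n:viewer.camera_params(n) for n in("side","top")}
def proj(n,X):
    p=P[n];K=np.array([[p['fx'],0,p['cx']],[0,p['fy'],p['cy']],[0,0,1]])
    return cv2.projectPoints(np.atleast_2d(X).astype(float),cv2.Rodrigues(p['R'])[0],p['t'],K,p['dist'])[0][:,0]
def T(u,v): return np.array([195+(u+.5)/4-.5,120+(v+.5)/4-.5])
def S(u,v): return np.array([220+(u+.5)/4.5-.5,185+(v+.5)/4.5-.5])
def press(q,X): return np.atleast_2d(X)@Rot.from_euler('z',q[2]).as_matrix().T+[q[0],q[1],0]
TI=np.arctan2(9,70)
def hous(q,X): # X = (x_up, y, z) in mm-like m; yaw q[2]: direction of level z_h
    c,s=np.cos(q[2]),np.sin(q[2]); z=np.array([c*np.cos(TI),s*np.cos(TI),-np.sin(TI)])
    xu=np.array([c*np.sin(TI),s*np.sin(TI),np.cos(TI)]); y=np.cross(z,xu)
    X=np.atleast_2d(X); return np.array([q[0],q[1],.036*np.cos(TI)+.01*np.sin(TI)])+X@np.array([xu,y,z])
a=np.linspace(0,2*np.pi,73)
def circ(r,z): return np.c_[r*np.cos(a),r*np.sin(a),0*a+z]
E
cat > fit.py <<'E'
from h import *
def rp(q):
    kn=press(q,[-.073,.085,.339]); pl=proj("side",press(q,circ(.056,.034))); pt=proj("top",press(q,circ(.056,.034)))
    r=[proj("top",kn)[0]-T(67,266),proj("side",kn)[0]-S(352,154),
     [pl[:,0].min()-S(183,0)[0],pl[:,0].max()-S(344,0)[0],pl[:,1].min()-S(0,378)[1]],
     [pt[:,0].min()-T(181,0)[0],pt[:,0].max()-T(320,0)[0],pt[:,1].max()-T(0,299)[1]]]
    return np.concatenate(r)
f=least_squares(rp,[.6,.1,.2]);p=f.x;print("press",p,np.round(f.fun,1))
def rh(q):
    m=[(.036,-.036,0),(.036,.036,0),(.036,-.036,.01),(.036,.036,.01)]
    a_=proj("top",hous(q,m)); b=[T(583,267),T(676,267),T(583,280),T(676,280)]
    if a_[0,0]>a_[1,0]: b=[b[1],b[0],b[3],b[2]]
    br=proj("top",hous(q,[(0,-.027,.05),(0,.027,.05)])).mean(0)[0]
    return np.concatenate([(a_-b).ravel(),[3*(br-T(626.5,0)[0])],
      (proj("side",hous(q,[0,0,.088]))[0]-S(509,208)),(proj("top",hous(q,[0.008,0,.089]))[0]-T(626,371))])
f=least_squares(rh,[.6,-.1,3.1]);h=f.x;print("hous",h,np.round(f.fun,1))
print("grasp pt z45",hous(h,[0,0,.045]))
out=[]
for n,F,x0,y0,x1,y1,s in(("top",T,195,120,385,230,4),("side",S,220,185,350,310,4.5)):
    im=cv2.resize(cv2.imread(f"pics/{n}0.png")[y0:y1,x0:x1],None,fx=s,fy=s)
    def ln(X,c): cv2.polylines(im,[np.int32((proj(n,X)-[x0,y0]+.5)*s)],False,c,1)
    for X in(circ(.056,.034),): ln(press(p,X),(0,0,255))
    ln(press(p,circ(.016,.339)+[-.073,.085,0]),(0,0,255)); ln(press(p,[[-.073,.085,.339],[.056,.085,.245]]),(0,0,255))
    ln(press(p,[[.058,.029,.197],[-.035,.029,.197],[-.035,-.029,.197],[.058,-.029,.197]]),(255,0,0))
    sq=lambda z:[(.036,.036,z),(.036,-.036,z),(-.036,-.036,z),(-.036,.036,z),(.036,.036,z)]
    for X in(sq(0),sq(.01),circ(.027,.01),circ(.027,.08),circ(.017,.088)): ln(hous(h,X),(255,0,255))
    out.append(im)
H=max(o.shape[0] for o in out)
im=np.hstack([cv2.copyMakeBorder(o,0,H-o.shape[0],0,0,0) for o in out]);im=cv2.resize(im,None,fx=.59,fy=.59,interpolation=cv2.INTER_AREA)
cv2.imwrite("pics/ov.png",im)
np.savez("fit.npz",p=p,h=h)
E
python3 fit.py
```

```text
press [0.65311431 0.13676512 0.19416857] [ 0.3  0.6 -0.7  0.1 -0.3 -0.5 -0.3  0.  -0.   0.9]
hous [ 0.62460872 -0.16534225  3.1433137 ] [-0.1 -0.5  0.2 -0.5 -0.  -0.6  0.2 -0.5 -0.2  0.1  0.3  0.4  2. ]
grasp pt z45 [[ 0.57997617 -0.16541907  0.03124283]]
```

View pics/ov.png

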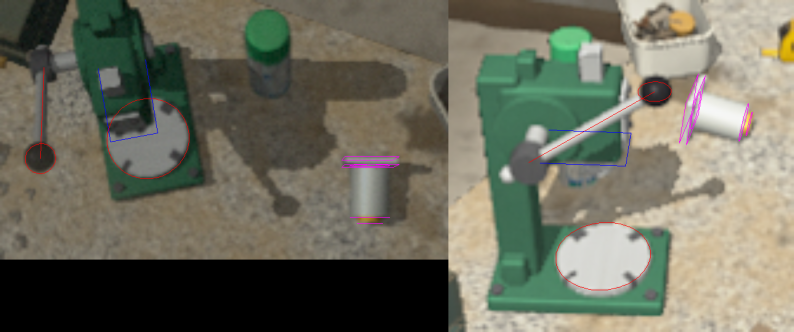

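Both overlays match the images. The press is at (0.653, 0.137) with a yaw of 11.1°, and the housing's z points along −x. The plan is to grip the barrel from above, roll the wrist 180°, pitch the tool to near level, and set the housing on the plate from the front.

```bash
cat > go.py <<'E'
from h import *
from scipy.linalg import logm,expm
f=np.load("fit.npz");p,hh=f['p'],f['h'];G=env.grasp_offset
def cur():
    s=status.get_state();M=np.eye(4);M[:3,:3]=Rot.from_quat(s['tcp_rot']).as_matrix();M[:3,3]=s['tool_pos'];return M
def pose(x,z,g):  # tool x, tool z, grasp point
    x=np.array(x,float);z=np.array(z,float);z/=np.linalg.norm(z);x-=z*(x@z);x/=np.linalg.norm(x)
    M=np.eye(4);M[:3,:3]=np.c_[x,np.cross(z,x),z];M[:3,3]=np.array(g)-G*z;return M
def row(A,B,nm=""):
    E=np.linalg.inv(A)@B;w=Rot.from_matrix(E[:3,:3]).as_rotvec()
    n=int(np.ceil(max(np.linalg.norm(w)/.148,np.linalg.norm(E[:3,3])/.045,1)))
    r=expm(np.real(logm(E))/n)
    path=[ (A@np.linalg.matrix_power(r,k))[:3,3] for k in range(n+1)]
    print(nm,"N",n,"row",np.round(r[:3,3],4),np.round(Rot.from_matrix(r[:3,:3]).as_rotvec(),4),"zmin",round(min(q[2] for q in path),3),"to",np.round(B[:3,3],3))
PH=np.radians(15)
c,s=np.cos(hh[2]),np.sin(hh[2]); zh=np.array([c*np.cos(TI),s*np.cos(TI),-np.sin(TI)]);xu=np.array([c*np.sin(TI),s*np.sin(TI),np.cos(TI)])
D=-xu*np.cos(PH)-zh*np.sin(PH); XT=-zh*np.cos(PH)+xu*np.sin(PH)
def pick(back,zg=.045): return pose(XT,D,hous(hh,[0,0,zg])[0]+.004*D-back*D)
E
python3 - <<'E'
from go import *
row(cur(),pick(.13),"pre"); row(pick(.13),pick(0),"down")
E
```

```text
pre N 12 row [ 0.0341 -0.02    0.0145] [-0.0054  0.0322  0.0263] zmin 0.13 to [ 0.539 -0.165  0.13 ]
down N 3 row [0.     0.     0.0433] [ 0.  0. -0.] zmin 0.01 to [ 0.589 -0.165  0.01 ]
```

```bash
R='0.0341 -0.02 0.0145 -0.0054 0.0322 0.0263'
python3 nudge.py '0.0341 -0.02 0.0145 -0.0054 0.0322 0.0263;0.0341 -0.02 0.0145 -0.0054 0.0322 0.0263;0.0341 -0.02 0.0145 -0.0054 0.0322 0.0263;0.0341 -0.02 0.0145 -0.0054 0.0322 0.0263;0.0341 -0.02 0.0145 -0.0054 0.0322 0.0263' 1.0
python3 nudge.py '0.0341 -0.02 0.0145 -0.0054 0.0322 0.0263;0.0341 -0.02 0.0145 -0.0054 0.0322 0.0263;0.0341 -0.02 0.0145 -0.0054 0.0322 0.0263;0.0341 -0.02 0.0145 -0.0054 0.0322 0.0263;0.0341 -0.02 0.0145 -0.0054 0.0322 0.0263'
python3 nudge.py '0.0341 -0.02 0.0145 -0.0054 0.0322 0.0263;0.0341 -0.02 0.0145 -0.0054 0.0322 0.0263;0 0 0 0 0 0;0 0 0 0 0 0'
python3 - <<'E'
from go import *
row(cur(),pick(.13),"fix");row(cur(),pick(0),"down");print(status.get_state()['qpos'])
E
```

```text
time_s: 0.6
tool_pos: [0.3005, -0.3306, 0.1683]
tcp_rot: [0.992, 0.094, 0.082, -0.0]
ft_force: [0.7, -1.0, 0.0]
width: 1.0
grasp_force: 0.0
time_s: 1.1
tool_pos: [0.4677, -0.2077, 0.1348]
tcp_rot: [0.986, 0.027, 0.162, 0.0]
ft_force: [-0.2, -0.4, -0.0]
width: 0.997
grasp_force: 0.0
time_s: 1.5
tool_pos: [0.5388, -0.1653, 0.1298]
tcp_rot: [0.981, 0.002, 0.193, 0.001]
ft_force: [-0.6, 0.4, -0.0]
width: 1.002
grasp_force: 0.0
fix N 1 row [ 0.0007  0.0002 -0.0005] [0.0011 0.002  0.0026] zmin 0.13 to [ 0.539 -0.165  0.13 ]
down N 3 row [0.0003 0.     0.0432] [0.0004 0.0007 0.0009] zmin 0.01 to [ 0.589 -0.165  0.01 ]
[-0.37132941  0.19320182 -0.42194117  0.591896    0.13716637  2.79141647]
```

```bash
python3 nudge.py '0 0 0.043 0 0 0;0 0 0.043 0 0 0;0 0 0.03 0 0 0;0 0 0.013 0 0 0;0 0 0 0 0 0'
python3 nudge.py '0 0 0 0 0 0;0 0 0 0 0 0;0 0 0 0 0 0;0 0 0 0 0 0;0 0 0 0 0 0' 0.0 60
python3 nudge.py '0 0 0 0 0 0;0 0 0 0 0 0;0 0 0 0 0 0'
python3 - <<'E'
from go import *
s=status.get_state();print(s['width'],s['grasp_force'],s['ft_force']);
import cv2
im=np.vstack([cv2.resize(viewer.get_image(n)[y:y+60,x:x+100,::-1],None,fx=4,fy=4) for n,x,y in(("top",300,160),("side",280,190))]);cv2.imwrite("pics/g.png",im)
E
```

```text
time_s: 2.0
tool_pos: [0.5866, -0.1668, 0.0093]
tcp_rot: [0.981, 0.0, 0.192, 0.0]
ft_force: [-0.4, -0.1, -0.3]
width: 0.995
grasp_force: 0.0
time_s: 2.5
tool_pos: [0.589, -0.1671, 0.014]
tcp_rot: [0.981, 0.001, 0.195, 0.002]
ft_force: [-3.1, 0.1, 5.5]
width: 0.624
grasp_force: 61.4
time_s: 2.8
tool_pos: [0.589, -0.1671, 0.014]
tcp_rot: [0.981, 0.001, 0.195, 0.002]
ft_force: [-3.2, -0.1, 4.8]
width: 0.622
grasp_force: 61.4
0.6220362904519449 61.43762648105621 [-3.18121767 -0.08916499  4.78441444]
```

View pics/g.png

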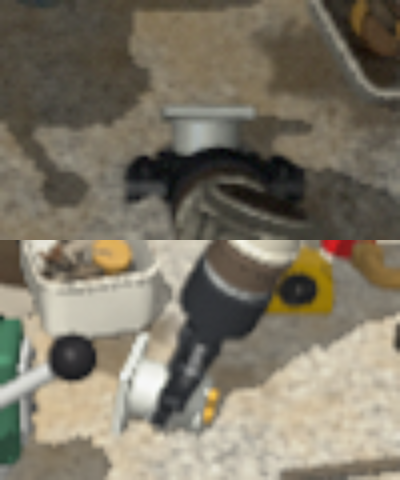

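The housing is held across the barrel at width 0.62 (53 mm), with the bush end towards the robot. Next I lift it and roll the wrist.

```bash
python3 - <<'E'
from go import *
A=cur();Hm=np.eye(4);y=np.cross(zh,xu);Hm[:3,:3]=np.c_[xu,y,zh];Hm[:3,3]=hous(hh,[0,0,0])[0]
# after grip: measured housing in the tool, y centred
E=np.linalg.inv(A)@Hm;print(E.round(4));E[1,3]-=0;np.save("E.npy",E)
E
python3 nudge.py '0 0 -0.02 0 0 0;0 0 -0.04 0 0 0;0 0 -0.045 0 0 0;0 0 -0.045 0 0 0;0 0 -0.02 0 0 0'
python3 nudge.py '0 0 0 0 0 -0.15;0 0 0 0 0 -0.15;0 0 0 0 0 -0.15;0 0 0 0 0 -0.15;0 0 0 0 0 -0.15'
python3 nudge.py '0 0 0 0 0 -0.15;0 0 0 0 0 -0.15;0 0 0 0 0 -0.15;0 0 0 0 0 -0.15;0 0 0 0 0 -0.15'
python3 nudge.py '0 0 0 0 0 -0.15;0 0 0 0 0 -0.15;0 0 0 0 0 -0.15;0 0 0 0 0 -0.15;0 0 0 0 0 -0.15'
python3 nudge.py '0 0 0 0 0 -0.15;0 0 0 0 0 -0.15;0 0 0 0 0 -0.15;0 0 0 0 0 0'
cat >> go.py <<'E'
import os
if os.path.exists("E.npy"):
    Eh=np.load("E.npy")
    # force centred laterally (axis through tool's xz plane): remove y offset and misalignment
    zt=Eh[:3,2].copy(); zt[1]=0; zt/=np.linalg.norm(zt); o=Eh[:3,3].copy(); o[1]=0
    def place(dx,dz,dy=0,yaw=None):
        yaw=p[2] if yaw is None else yaw
        # tool with axis zt vertical, tool z azimuth=yaw
        up=np.array([0,0,1.]);yt=np.array([-np.sin(yaw),np.cos(yaw),0]);fw=np.cross(yt,up)
        ht=np.cross([0,1,0],zt) # tool-frame horizontal fwd
        Rm=np.c_[fw,yt,up]@np.c_[ht,[0,1,0],zt].T
        M=np.eye(4);M[:3,:3]=Rm;M[:3,3]=press(p,[dx,dy,.034+dz])[0]-Rm@o;return M
E
python3 - <<'E'
from go import *
s=status.get_state();print(s['qpos'],s['width'])
B=place(-.2,.05);print(B.round(3));row(cur(),B,"pre");row(B,place(0,.015),"in");row(place(0,.015),place(0,0),"dn")
E
```

```text
[[ 2.623e-01  8.000e-04 -9.650e-01  4.170e-02]
 [ 3.700e-03 -1.000e+00  2.000e-04 -1.600e-03]
 [-9.650e-01 -3.600e-03 -2.623e-01 -7.600e-03]
 [ 0.000e+00  0.000e+00  0.000e+00  1.000e+00]]
time_s: 3.4
tool_pos: [0.523, -0.1666, 0.1731]
tcp_rot: [0.981, 0.001, 0.196, 0.002]
ft_force: [0.5, 0.1, -5.1]
width: 0.62
grasp_force: 65.4
time_s: 3.9
tool_pos: [0.522, -0.1658, 0.1684]
tcp_rot: [0.912, 0.363, 0.179, 0.072]
ft_force: [-0.8, -0.7, -4.9]
width: 0.624
grasp_force: 65.4
time_s: 4.4
tool_pos: [0.522, -0.1658, 0.1683]
tcp_rot: [0.715, 0.672, 0.14, 0.133]
ft_force: [0.6, -0.0, -5.2]
width: 0.621
grasp_force: 65.4
time_s: 4.9
tool_pos: [0.522, -0.1658, 0.1683]
tcp_rot: [0.42, 0.887, 0.082, 0.175]
ft_force: [0.3, 0.0, -5.3]
width: 0.619
grasp_force: 65.4
time_s: 5.3
tool_pos: [0.5223, -0.1659, 0.1684]
tcp_rot: [0.214, 0.958, 0.041, 0.189]
ft_force: [-0.5, 0.0, -5.4]
width: 0.621
grasp_force: 65.3
[-0.38574516  0.12053589 -0.3960373   0.691295    0.14157137  0.08033599] 0.6208579261580064
[[-0.257 -0.193  0.947  0.475]
 [-0.051  0.981  0.186  0.102]
 [-0.965  0.    -0.262  0.122]
 [ 0.     0.     0.     1.   ]]
pre N 8 row [ 0.0152  0.0314 -0.0001] [-0.044  -0.1087 -0.0675] zmin 0.122 to [0.475 0.102 0.122]
in N 5 row [-0.0037  0.      0.0404] [ 0. -0. -0.] zmin 0.087 to [0.671 0.14  0.087]
dn N 1 row [0.0145 0.     0.0039] [ 0. -0. -0.] zmin 0.072 to [0.671 0.14  0.072]
```

```bash
python3 nudge.py '0.0152 0.0314 0 -0.044 -0.1087 -0.0675;0.0152 0.0314 0 -0.044 -0.1087 -0.0675;0.0152 0.0314 0 -0.044 -0.1087 -0.0675;0.0152 0.0314 0 -0.044 -0.1087 -0.0675;0.0152 0.0314 0 -0.044 -0.1087 -0.0675'
python3 nudge.py '0.0152 0.0314 0 -0.044 -0.1087 -0.0675;0.0152 0.0314 0 -0.044 -0.1087 -0.0675;0.0152 0.0314 0 -0.044 -0.1087 -0.0675;0 0 0 0 0 0;0 0 0 0 0 0'
python3 - <<'E'
from go import *
A=cur();print(status.get_state()['qpos']);row(A,place(-.2,.05),"fix");row(A,place(0,.015),"in")
out=[]
for n,x,y in(("top",200,150),("side",240,190)):
    im=viewer.get_image(n)[y:y+120,x:x+130,::-1];im=cv2.resize(im,None,fx=3,fy=3,interpolation=cv2.INTER_CUBIC)
    A=cur();ax=A[:3,:3]@zt;oo=A[:3,3]+A[:3,:3]@o;X=A[:3,:3]@np.cross([0,1,0],zt);Y=A[:3,1]
    for r,z in((.027,.01),(.027,.08),(.051,0)):
        n4=73 if r<.05 else 5;t=np.linspace(0,2*np.pi,n4)+(np.pi/4 if n4==5 else 0)
        c=oo+np.outer(r*np.cos(t),X)+np.outer(r*np.sin(t),Y)+z*ax
        cv2.polylines(im,[np.int32((proj(n,c)-[x,y]+.5)*3)],False,(255,0,255),1)
    out.append(im)
cv2.imwrite("pics/pre.png",np.hstack(out))
E
```

```text
time_s: 5.8
tool_pos: [0.5092, -0.0077, 0.156]
tcp_rot: [0.05, 0.895, 0.054, 0.44]
ft_force: [1.3, -0.6, -6.8]
width: 0.622
grasp_force: 65.5
time_s: 6.3
tool_pos: [0.5758, 0.0938, 0.1839]
tcp_rot: [-0.065, 0.838, 0.059, 0.539]
ft_force: [-0.8, -1.0, -5.3]
width: 0.622
grasp_force: 66.1
[ 0.13884961  0.19757282 -1.08773998 -0.85919902  0.04360602  0.01293838]
fix N 3 row [ 0.0312  0.0082 -0.0229] [-0.0032 -0.0534 -0.0117] zmin 0.122 to [0.475 0.102 0.122]
in N 4 row [0.0136 0.0067 0.0325] [-0.0024 -0.04   -0.0088] zmin 0.087 to [0.671 0.14  0.087]
```

View pics/pre.png

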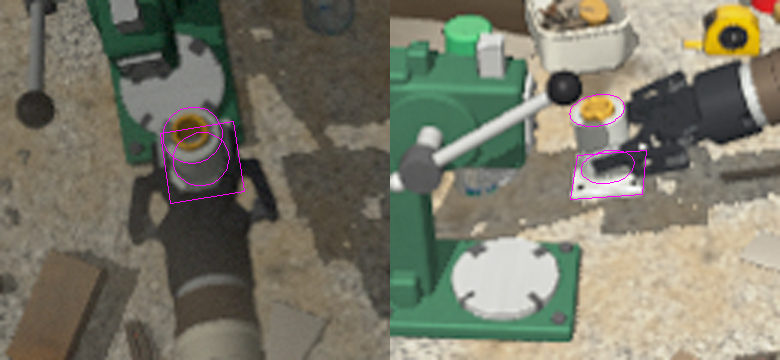

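The overlay matches the held housing in both views: in the top view its bush is at (188,130) and its body centre at (200,160). Joint 3 is at its limit this close in, so I'll lower the housing right in front of the plate.

```bash
python3 - <<'E'
from go import *
A=cur();M=place(-.1,.025);row(A,M,"low");print(A.round(3));print("housing now",(A[:3,3]+A[:3,:3]@o).round(3), "plate",press(p,[0,0,.034]).round(3),(A[:3,:3]@zt).round(3))
R=A[:3,:3]; C=A.copy();C[2,3]-=.09;row(A,C,"down90")
E
```

```text
low N 3 row [0.0277 0.0089 0.0113] [-0.0038 -0.052  -0.0115] zmin 0.097 to [0.573 0.121 0.097]
[[-0.408 -0.171  0.897  0.576]
 [-0.044  0.985  0.168  0.093]
 [-0.912  0.029 -0.409  0.186]
 [ 0.     0.     0.     1.   ]]
housing now [0.552 0.09  0.151] plate [[0.653 0.137 0.034]] [ 0.158 -0.001  0.987]
down90 N 2 row [ 0.041  -0.0013  0.0184] [-0. -0. -0.] zmin 0.096 to [0.576 0.093 0.096]
```

```bash
python3 nudge.py '0.0277 0.0089 0.0113 -0.0038 -0.052 -0.0115;0.0277 0.0089 0.0113 -0.0038 -0.052 -0.0115;0.0277 0.0089 0.0113 -0.0038 -0.052 -0.0115;0 0 0 0 0 0;0 0 0 0 0 0'
python3 - <<'E'
from go import *
A=cur();print(status.get_state()['qpos']);row(A,place(-.1,.025),"fix");row(A,place(0,.012),"in")
print("housing now",(A[:3,3]+A[:3,:3]@o).round(3),(A[:3,:3]@zt).round(3))
E
```

```text
time_s: 6.9
tool_pos: [0.6147, 0.1261, 0.1079]
tcp_rot: [-0.077, 0.803, 0.057, 0.588]
ft_force: [0.9, -0.3, -3.3]
width: 0.623
grasp_force: 66.1
[ 0.21010007  0.71645928 -1.08732895 -1.49722076 -0.01602124  0.00640232]
fix N 1 row [ 0.0229  0.003  -0.0368] [-0.0009 -0.0412 -0.0016] zmin 0.097 to [0.573 0.121 0.097]
in N 2 row [0.0029 0.0015 0.0312] [-0.0004 -0.0206 -0.0008] zmin 0.084 to [0.671 0.14  0.084]
housing now [0.595 0.122 0.07 ] [0.041 0.007 0.999]
```

```bash
python3 nudge.py '0.0029 0.0015 0.0312 -0.0004 -0.0206 -0.0008;0.0029 0.0015 0.0312 -0.0004 -0.0206 -0.0008;0 0 0 0 0 0;0 0 0 0 0 0'
python3 - <<'E'
from go import *
s=status.get_state();A=cur();print(s['qpos'],s['ft_force']);row(A,place(0,.012),"fix");row(A,place(0,0),"down")
print("housing now",(A[:3,3]+A[:3,:3]@o).round(4),(A[:3,:3]@zt).round(3))
E
```

```text
time_s: 7.3
tool_pos: [0.6745, 0.141, 0.098]
tcp_rot: [-0.076, 0.784, 0.06, 0.613]
ft_force: [-0.2, -0.3, -4.4]
width: 0.622
grasp_force: 66.3
[ 0.21480137  0.80453423 -0.93876404 -1.49900146 -0.01991304  0.0049949 ] [-0.15027014 -0.31756749 -4.3687592 ]
fix N 1 row [ 0.0142  0.     -0.0001] [ 0.0001  0.0211 -0.    ] zmin 0.084 to [0.671 0.14  0.084]
down N 1 row [0.0258 0.     0.0028] [ 0.0001  0.0211 -0.    ] zmin 0.072 to [0.671 0.14  0.072]
housing now [0.6574 0.1376 0.0594] [-0.021 -0.004  1.   ]
```

```bash
python3 nudge.py '0.0142 0 -0.0001 0 0.0211 0;0 0 0 0 0 0;0.005 0 0.0013 0 0 0;0 0 0 0 0 0'
python3 - <<'E'
from go import *
A=cur();row(A,place(0,0),"down");print("housing now",(A[:3,3]+A[:3,:3]@o).round(4),(A[:3,:3]@zt).round(3))
out=[]
for n,x,y in(("top",200,130),("side",220,195)):
    im=viewer.get_image(n)[y:y+120,x:x+130,::-1];im=cv2.resize(im,None,fx=3,fy=3,interpolation=cv2.INTER_CUBIC)
    ax=A[:3,:3]@zt;oo=A[:3,3]+A[:3,:3]@o;X=A[:3,:3]@np.cross([0,1,0],zt);Y=A[:3,1]
    for r,z in((.027,.08),(.051,0),(.051,.01)):
        n4=73 if r<.05 else 5;t=np.linspace(0,2*np.pi,n4)+(np.pi/4 if n4==5 else 0)
        cv2.polylines(im,[np.int32((proj(n,oo+np.outer(r*np.cos(t),X)+np.outer(r*np.sin(t),Y)+z*ax)-[x,y]+.5)*3)],False,(255,0,255),1)
    cv2.polylines(im,[np.int32((proj(n,press(p,circ(.056,.034)))-[x,y]+.5)*3)],False,(0,0,255),1)
    out.append(im)
cv2.imwrite("pics/pl.png",np.hstack(out))
E
```

```text
time_s: 7.7
tool_pos: [0.6689, 0.1407, 0.0727]
tcp_rot: [-0.078, 0.793, 0.059, 0.602]
ft_force: [-4.0, -0.5, 4.4]
width: 0.622
grasp_force: 66.8
down N 1 row [-0.     -0.0008  0.0021] [ 0.0011 -0.0068  0.0014] zmin 0.072 to [0.671 0.14  0.072]
housing now [0.6507 0.137  0.0346] [0.006 0.002 1.   ]
```

View pics/pl.png

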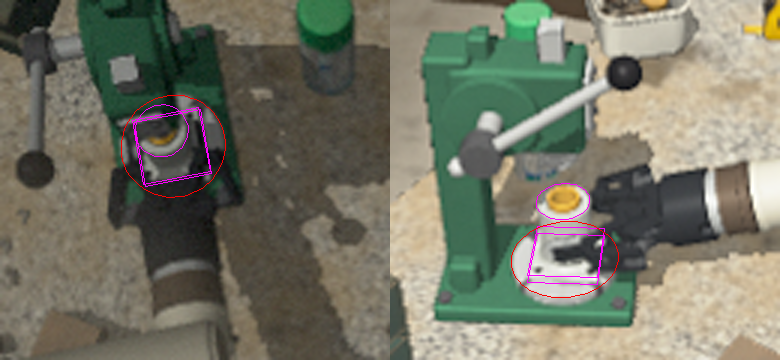

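The housing is upright on the plate and touching it; in the side view its rim is at (563,201) and the plate centre at (565,260). It is about 2.4 mm short, so I'll nudge it forward and release.

```bash
python3 nudge.py '-0.001 -0.0007 0.0024 0 0 0;0 0 0 0 0 0;0 0 0 0 0 0'
python3 - <<'E'
from go import *
A=cur();row(A,place(0,0),"res");print("housing now",press([0,0,-p[2]],(A[:3,3]+A[:3,:3]@o)-[p[0],p[1],0]).round(4),(A[:3,:3]@zt).round(3))
E
```

```text
time_s: 8.1
tool_pos: [0.6717, 0.1409, 0.0726]
tcp_rot: [-0.078, 0.793, 0.059, 0.601]
ft_force: [-5.3, 0.6, 4.6]
width: 0.619
grasp_force: 66.9
res N 1 row [ 0.0006 -0.0005 -0.0006] [ 0.0019 -0.0075  0.0013] zmin 0.072 to [0.671 0.14  0.072]
housing now [[0.0004 0.0004 0.0345]] [0.007 0.002 1.   ]
```

```bash
python3 nudge.py '0 0 0 0 0 0;0 0 0 0 0 0;0 0 0 0 0 0;0 0 0 0 0 0;0 0 0 0 0 0' 1.0
python3 nudge.py '0 0 -0.02 0 0 0;0 0 -0.03 0 0 0;0 0 -0.02 0 0 0;0 0 0 0 0 0;0 0 0 0 0 0'
python3 - <<'E'
from go import *
A=cur();print(status.get_state()['qpos']);print("tcp in press",press([0,0,-p[2]],A[:3,3]-[p[0],p[1],0]).round(4),A[:3,2].round(3))
cv2.imwrite("pics/rel_t.png",viewer.get_image("top")[:,:,::-1]);cv2.imwrite("pics/rel_s.png",viewer.get_image("side")[:,:,::-1])
E
```

```text
time_s: 8.6
tool_pos: [0.6712, 0.1404, 0.07]
tcp_rot: [-0.078, 0.794, 0.059, 0.599]
ft_force: [0.3, 0.4, 1.0]
width: 1.0
grasp_force: 0.0
time_s: 9.1
tool_pos: [0.6143, 0.1294, 0.0876]
tcp_rot: [-0.078, 0.795, 0.058, 0.599]
ft_force: [-0.1, -0.3, 0.1]
width: 0.999
grasp_force: 0.0
[ 0.21837191  0.84450507 -1.08592266 -1.65110732 -0.02212832  0.00565268]
tcp in press [[-0.0395  0.0003  0.0876]] [ 0.943  0.187 -0.276]
```

```bash
cat > kin.py <<'E'
from go import *
d=[([-1.249,.2414,.0039,1.3352],[.158,-.4738,.2305]),([-.3713,.1932,-.4219,.5919],[.5388,-.1653,.1298]),([-.3857,.1205,-.3960,.6913],[.5223,-.1659,.1684]),
([.1388,.1976,-1.0877,-.8592],[.576,.093,.186]),([.2101,.7165,-1.0873,-1.4972],[.6147,.1261,.1079]),([.2148,.8045,-.9388,-1.4990],[.6745,.141,.098]),([.2184,.8445,-1.0859,-1.6511],[.6143,.1294,.0876])]
def fk(L,q):
    a,h,L1,L2,L3=L;_,q2,q3,q4=q;f=q2-q3+np.pi/2;t=f+q4
    return np.array([a+L1*np.sin(q2)+L2*np.sin(f)+L3*np.sin(t),h+L1*np.cos(q2)+L2*np.cos(f)+L3*np.cos(t)])
F=least_squares(lambda L:np.concatenate([fk(L,q)-[np.hypot(*x[:2]),x[2]] for q,x in d]),[0,.2,.4,.4,.2]);L=F.x
def ik(r,z,pd): # pitch below horizontal, deg
    t=np.pi/2+np.radians(pd);a,h,L1,L2,L3=L
    x,y=r-a-L3*np.sin(t),z-h-L3*np.cos(t);c=(x*x+y*y-L1**2-L2**2)/(2*L1*L2)
    if abs(c)>1:return None
    b=np.arccos(c);q2=np.arctan2(x,y)-np.arctan2(L2*np.sin(b),L1+L2*np.cos(b));return np.array([q2,np.pi/2-b,t-q2-b])
LO,HI=[-1.05,-1.09,-1.99],[1.87,1.28,2.15]
def knob(th): a=np.radians(36)-th;return press(p,[.056-.16*np.cos(a)*1.0-.0004,.085,.245+.16*np.sin(a)])[0]
if __name__=="__main__":
    print(L,abs(F.fun).max())
    for pd in(15,30,45,60,75):
        for th in(0,.35,.7,1.05,1.3):
            k=knob(th);r=np.hypot(k[0],k[1])+.0187*np.cos(np.radians(pd));q=ik(r,k[2]-.0187*np.sin(np.radians(pd)),pd)
            print(pd,th,k.round(3),None if q is None else q.round(2),q is not None and bool(np.all(q>LO)and np.all(q<HI)))
E
python3 kin.py
```

```text
[-0.0154174   0.23961514  0.51846937  0.40638921  0.41500635] 0.004741448087795641
15 0 [0.564 0.206 0.339] [-0.04 -0.93 -0.63] True
15 0.35 [0.54  0.201 0.289] [ 0.06 -1.06 -0.86] True
15 0.7 [0.535 0.2   0.234] [ 0.28 -1.14 -1.16] False
15 1.05 [0.548 0.203 0.18 ] [ 0.53 -1.15 -1.43] False
15 1.3 [0.568 0.207 0.145] [ 0.67 -1.11 -1.52] False
30 0 [0.564 0.206 0.339] [-0.14 -0.7  -0.04] True
30 0.35 [0.54  0.201 0.289] [-0.11 -0.83 -0.2 ] True
30 0.7 [0.535 0.2   0.234] [ 0.   -0.93 -0.41] True
30 1.05 [0.548 0.203 0.18 ] [ 0.18 -0.98 -0.63] True
30 1.3 [0.568 0.207 0.145] [ 0.31 -0.97 -0.76] True
45 0 [0.564 0.206 0.339] [-0.09 -0.43  0.44] True
45 0.35 [0.54  0.201 0.289] [-0.1  -0.57  0.31] True
45 0.7 [0.535 0.2   0.234] [-0.04 -0.68  0.14] True
45 1.05 [0.548 0.203 0.18 ] [ 0.08 -0.74 -0.03] True
45 1.3 [0.568 0.207 0.145] [ 0.18 -0.74 -0.14] True
60 0 [0.564 0.206 0.339] [ 0.04 -0.15  0.86] True
60 0.35 [0.54  0.201 0.289] [ 0.01 -0.3   0.73] True
60 0.7 [0.535 0.2   0.234] [ 0.05 -0.41  0.59] True
60 1.05 [0.548 0.203 0.18 ] [ 0.13 -0.47  0.44] True
60 1.3 [0.568 0.207 0.145] [ 0.21 -0.48  0.36] True
75 0 [0.564 0.206 0.339] [0.21 0.15 1.25] True
75 0.35 [0.54  0.201 0.289] [ 0.18 -0.02  1.12] True
75 0.7 [0.535 0.2   0.234] [ 0.19 -0.14  0.98] True
75 1.05 [0.548 0.203 0.18 ] [ 0.26 -0.2   0.85] True
75 1.3 [0.568 0.207 0.145] [ 0.32 -0.2   0.79] True
```

```bash
python3 - <<'E'
import cv2,numpy as np
a=cv2.imread("pics/rel_t.png")[130:240,195:325];b=cv2.imread("pics/rel_s.png")[195:305,220:350]
cv2.imwrite("pics/rel.png",cv2.resize(np.hstack([a,b]),None,fx=3,fy=3,interpolation=cv2.INTER_CUBIC))
E
```

```text
(no output)
```

View pics/rel.png

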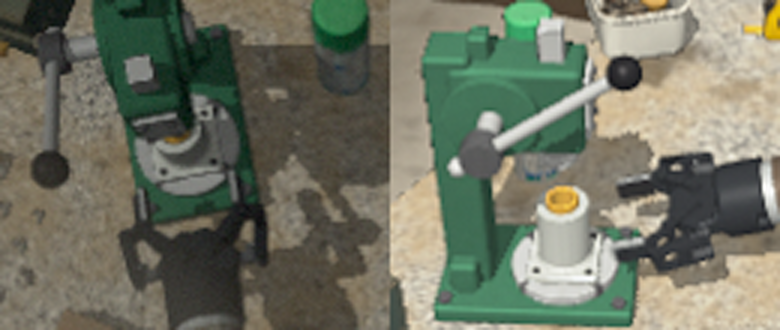

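The housing is standing upright and centred on the plate, at (563,240) in the side panel, and the fingers are clear. Next is the knob, with the tool pitched 45° down.

```bash
cat >> kin.py <<'E'
def kp(th,back=0,pd=45,gx=.003):
    w=np.radians(pd);dz=np.array([np.cos(p[2])*np.cos(w),np.sin(p[2])*np.cos(w),-np.sin(w)])
    return pose([0,0,-1],dz,knob(th)+(gx-back)*dz)
def via(x,y,z,pd):
    w=np.radians(pd);dz=np.array([np.cos(p[2])*np.cos(w),np.sin(p[2])*np.cos(w),-np.sin(w)]);M=pose([0,0,-1],dz,[0,0,0]);M[:3,3]=press(p,[x,y,z])[0];return M
E
python3 - <<'E'
from kin import *
A=cur();B=via(-.12,0,.22,35);row(A,B,"1");row(B,kp(0,.1),"2");row(kp(0,.1),kp(0),"3")
E
```

```text
1 N 4 row [-0.0227 -0.0001 -0.0316] [0.0003 0.0829 0.0003] zmin 0.088 to [0.535 0.114 0.22 ]
2 N 5 row [-0.026   0.017  -0.0234] [-0.      0.0349  0.    ] zmin 0.22 to [0.51  0.195 0.394]
3 N 3 row [ 0.     -0.      0.0333] [-0. -0.  0.] zmin 0.324 to [0.579 0.209 0.324]
```

```bash
python3 nudge.py '-0.0227 0 -0.0316 0 0.0829 0;-0.0227 0 -0.0316 0 0.0829 0;-0.0227 0 -0.0316 0 0.0829 0;-0.0227 0 -0.0316 0 0.0829 0' 1.0
python3 nudge.py '-0.026 0.017 -0.0234 0 0.035 0;-0.026 0.017 -0.0234 0 0.035 0;-0.026 0.017 -0.0234 0 0.035 0;-0.026 0.017 -0.0234 0 0.035 0;-0.026 0.017 -0.0234 0 0.035 0'
python3 nudge.py '0 0 0 0 0 0;0 0 0 0 0 0'
python3 - <<'E'
from kin import *
A=cur();print(status.get_state()['qpos']);row(A,kp(0,.1),"fix");row(A,kp(0),"go")
E
```

```text
time_s: 9.6
tool_pos: [0.5811, 0.1234, 0.1642]
tcp_rot: [-0.084, 0.853, 0.05, 0.513]
ft_force: [1.1, -0.2, -0.3]
width: 0.997
grasp_force: 0.0
time_s: 10.1
tool_pos: [0.5356, 0.1983, 0.3315]
tcp_rot: [-0.087, 0.892, 0.043, 0.441]
ft_force: [1.9, 0.9, 0.7]
width: 0.998
grasp_force: 0.0
time_s: 10.3
tool_pos: [0.5374, 0.1991, 0.3315]
tcp_rot: [-0.088, 0.891, 0.044, 0.443]
ft_force: [0.1, -0.4, -0.6]
width: 0.998
grasp_force: 0.0
[ 0.46814156 -0.21909036 -0.6186233   0.26653081 -0.21532811  0.16683674]
fix N 2 row [-0.0157  0.0008 -0.0306] [0.001  0.0687 0.0006] zmin 0.332 to [0.51  0.195 0.394]
go N 1 row [-0.0197  0.0014  0.039 ] [0.002  0.1374 0.0013] zmin 0.324 to [0.579 0.209 0.324]
```

```bash
python3 nudge.py '-0.0157 0.0008 -0.03 0.001 0.0687 0;-0.0157 0.0008 -0.03 0.001 0.0687 0;0 0 0 0 0 0;0 0 0 0 0 0'
python3 - <<'E'
from kin import *
A=cur();row(A,kp(0,.1),"fix");row(A,kp(0),"go")
E
```

```text
time_s: 10.7
tool_pos: [0.5113, 0.1945, 0.391]
tcp_rot: [-0.09, 0.92, 0.036, 0.379]
ft_force: [0.5, 0.4, -0.4]
width: 1.005
grasp_force: 0.0
fix N 1 row [-0.0016  0.001  -0.0032] [-0.0021 -0.0036  0.0007] zmin 0.391 to [0.51  0.195 0.394]
go N 3 row [-0.0006  0.0004  0.0323] [-0.0007 -0.0012  0.0002] zmin 0.324 to [0.579 0.209 0.324]
```

```bash
python3 nudge.py '-0.0006 0.0004 0.0323 0 0 0;-0.0006 0.0004 0.0323 0 0 0;-0.0006 0.0004 0.0323 0 0 0;0 0 0 0 0 0;0 0 0 0 0 0'
python3 nudge.py '0 0 0 0 0 0;0 0 0 0 0 0;0 0 0 0 0 0;0 0 0 0 0 0;0 0 0 0 0 0' 0.0 50
python3 nudge.py '0 0 0 0 0 0;0 0 0 0 0 0'
python3 - <<'E'
from kin import *
A=cur();row(A,kp(0),"res")
out=[]
for n,x,y in(("top",180,130),("side",220,195)):
    im=viewer.get_image(n)[y:y+110,x:x+130,::-1];out.append(im)
cv2.imwrite("pics/kn.png",cv2.resize(np.hstack(out),None,fx=3,fy=3,interpolation=cv2.INTER_CUBIC))
E
```

```text
time_s: 11.2
tool_pos: [0.5778, 0.2083, 0.3201]
tcp_rot: [-0.09, 0.921, 0.035, 0.377]
ft_force: [-0.2, 0.9, -0.1]
width: 0.996
grasp_force: 0.0
time_s: 11.7
tool_pos: [0.579, 0.2078, 0.3263]
tcp_rot: [-0.089, 0.92, 0.035, 0.381]
ft_force: [-6.4, -4.7, 4.4]
width: 0.349
grasp_force: 48.6
time_s: 11.9
tool_pos: [0.579, 0.2078, 0.3263]
tcp_rot: [-0.089, 0.92, 0.035, 0.381]
ft_force: [-6.3, -5.6, 5.1]
width: 0.345
grasp_force: 48.6
res N 1 row [0.0014 0.001  0.0022] [-0.0049 -0.0007  0.0001] zmin 0.324 to [0.579 0.209 0.324]
```

View pics/kn.png

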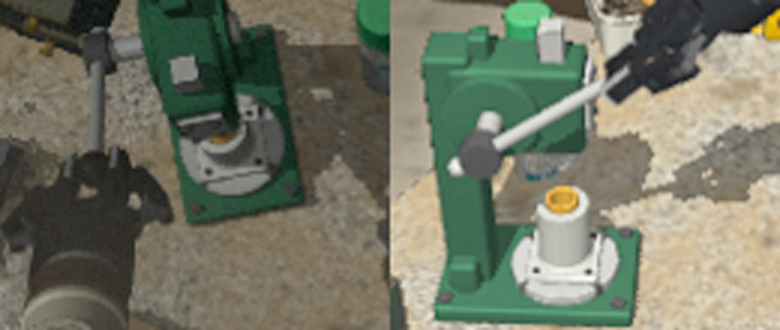

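The knob is gripped at width 0.345 and the housing is undisturbed. Now I'll compute the rows for the lever's arc.

```bash
python3 - <<'E'
from kin import *
A=cur();np.save("A0.npy",A);R=A[:3,:3]
t=np.linspace(0,1.08,11)
for a_,b_ in zip(t[:-1],t[1:]): print(np.round(R.T@(knob(b_)-knob(a_)),4))
E
```

```text
[0.0169 0.     0.0036]
[0.0164 0.     0.0054]
[0.0157 0.     0.0072]
[0.0149 0.     0.0088]
[0.0138 0.0001 0.0104]
[0.0126 0.0001 0.0118]
[0.0113 0.0001 0.0131]
[0.0098 0.0001 0.0142]
[0.0082 0.0001 0.0152]
[0.0065 0.0001 0.016 ]
```

```bash
python3 nudge.py '0.0169 0 0.0036 0 0 0;0.0164 0 0.0054 0 0 0;0.0157 0 0.0072 0 0 0;0.0149 0 0.0088 0 0 0;0.0138 0 0.0104 0 0 0'
python3 nudge.py '0.0126 0 0.0118 0 0 0;0.0113 0 0.0131 0 0 0;0.0098 0 0.0142 0 0 0;0.0082 0 0.0152 0 0 0;0.0065 0 0.016 0 0 0'
cat >> kin.py <<'E'
def theta():
    A=cur();A0=np.load("A0.npy");k=A[:3,3]-A0[:3,3]+knob(0);q=press([0,0,-p[2]],k-[p[0],p[1],0])[0]
    v=q-[.056,.085,.245];return np.radians(36)-np.arctan2(v[2],-v[0]),np.hypot(v[0],v[2]),v[1]
E
python3 - <<'E'
from kin import *
s=status.get_state();th=theta();print(th,s['ft_force'].round(1));R=cur()[:3,:3]
t=np.arange(th[0],1.36,.04)
for b_ in(1.1,1.15,1.2,1.25,1.3,1.35): print(b_,np.round(R.T@(knob(b_)-knob(b_-.05)),4))
E
```

```text
time_s: 12.5
tool_pos: [0.5502, 0.202, 0.2468]
tcp_rot: [-0.088, 0.919, 0.035, 0.382]
ft_force: [1.1, -5.4, 3.2]
width: 0.344
grasp_force: 51.8
time_s: 13.0
tool_pos: [0.5649, 0.2049, 0.1612]
tcp_rot: [-0.089, 0.92, 0.035, 0.381]
ft_force: [-1.3, -4.2, 2.4]
width: 0.345
grasp_force: 55.3
(np.float64(1.085714882801939), np.float64(0.16079634852178276), np.float64(-7.345243073911267e-05)) [-1.3 -4.2  2.4]
1.1 [0.0027 0.     0.0075]
1.15 [0.0023 0.     0.0077]
1.2 [0.0019 0.     0.0078]
1.25 [0.0015 0.     0.0079]
1.3 [0.0011 0.     0.0079]
1.35 [0.0007 0.     0.008 ]
```

```bash
python3 nudge.py '0.0023 0 0.0077 0 0 0;0.0019 0 0.0078 0 0 0;0.0015 0 0.0079 0 0 0;0.0011 0 0.0079 0 0 0;0 0 0 0 0 0'
python3 -c "
from kin import *
print(theta(),status.get_state()['ft_force'].round(1))"
python3 nudge.py '0.0004 0 0.003 0 0 0;0 0 0 0 0 0;0 0 0 0 0 0'
python3 -c "
from kin import *
print(theta(),status.get_state()['ft_force'].round(1))"
```

```text
time_s: 13.5
tool_pos: [0.5817, 0.2083, 0.1338]
tcp_rot: [-0.089, 0.92, 0.035, 0.38]
ft_force: [1.0, -4.3, 0.4]
width: 0.344
grasp_force: 56.9
(np.float64(1.2876179692463996), np.float64(0.16079220148936654), np.float64(3.413171828893502e-05)) [ 1.  -4.3  0.4]
time_s: 13.8
tool_pos: [0.5833, 0.2087, 0.1318]
tcp_rot: [-0.089, 0.92, 0.035, 0.38]
ft_force: [-0.0, -5.4, 2.0]
width: 0.346
grasp_force: 57.4
(np.float64(1.3036854175503771), np.float64(0.16068382896614572), np.float64(8.883456300166903e-05)) [-0.  -5.4  2. ]
```

```bash
for k in 1; do python3 nudge.py '0.0003 0 0.003 0 0 0;0 0 0 0 0 0'; python3 nudge.py '0.0003 0 0.003 0 0 0;0 0 0 0 0 0'; done
python3 - <<'E'
from kin import *
print(theta(),status.get_state()['ft_force'].round(1))
cv2.imwrite("pics/s2.png",viewer.get_image("side")[:,:,::-1])
cv2.imwrite("pics/pr.png",cv2.resize(cv2.imread("pics/s2.png")[195:305,220:350],None,fx=5,fy=5,interpolation=cv2.INTER_CUBIC))
E
```

```text
time_s: 14.0
tool_pos: [0.585, 0.209, 0.1295]
tcp_rot: [-0.089, 0.92, 0.035, 0.38]
ft_force: [-3.9, -5.8, 3.0]
width: 0.343
grasp_force: 57.6
time_s: 14.2
tool_pos: [0.5872, 0.2095, 0.1274]
tcp_rot: [-0.089, 0.92, 0.035, 0.38]
ft_force: [-2.8, -6.6, 3.1]
width: 0.346
grasp_force: 58.0
(np.float64(1.3401705550155423), np.float64(0.1604292732561968), np.float64(0.00010492847747368972)) [-2.8 -6.6  3.1]
```

View pics/pr.png

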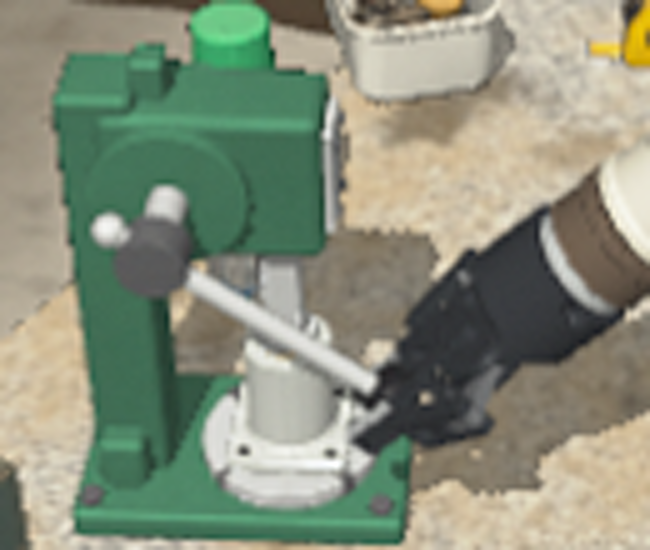

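The foot has come down to the housing rim with no bronze showing, and the rod runs from (190,280) to (375,385). I'll measure the lever angle from the rod's slope.

```bash
python3 - <<'E'
from kin import *
im=cv2.imread("pics/s2.png");g=cv2.cvtColor(im,cv2.COLOR_BGR2GRAY).astype(float)
h=press(p,[.056,.085,.245])[0]
from scipy.ndimage import map_coordinates
for th in np.arange(1.14,1.43,.02):
    k=knob(th);s=0;pr=[]
    X=np.array([h+(k-h)*f for f in np.linspace(.35,.8,40)]);q=proj("side",X);d=(q[-1]-q[0])/np.linalg.norm(q[-1]-q[0]);n=np.array([-d[1],d[0]])
    v=[map_coordinates(g,[(q+o*n)[:,1],(q+o*n)[:,0]],order=1).mean() for o in(-4,-3,-2,-1,0,1,2,3,4)]
    print(round(th,2),np.round(v).astype(int), (proj("side",k)[0]-[220,195])*5)
E
```

```text
1.14 [141 142 151 156 162 175 190 210 210] [410.36344128 370.27437613]
1.16 [141 147 155 158 166 182 204 216 201] [407.56288114 373.84319108]
1.18 [143 153 157 160 171 195 216 213 185] [404.67124884 377.35564138]
1.2 [149 157 158 162 182 211 220 202 164] [401.68994959 380.81071693]
1.22 [155 159 159 168 200 220 215 185 143] [398.62040522 384.20743458]
1.24 [160 160 159 183 216 221 203 161 128] [395.46405341 387.54483788]
1.26 [161 158 166 203 222 215 184 139 125] [392.22234695 390.82199691]
1.28 [161 158 184 218 222 203 159 127 137] [388.89675303 394.03800805]
1.3 [159 167 205 223 215 182 138 126 155] [385.48875257 397.1919937 ]
1.32 [159 185 218 221 200 158 128 139 170] [381.99983949 400.2831021 ]
1.34 [169 204 222 213 179 139 130 157 178] [378.43152016 403.31050706]
1.36 [186 215 219 197 157 131 143 171 180] [374.78531265 406.27340771]
1.38 [201 219 209 176 143 135 159 179 179] [371.06274625 409.17102825]
1.4 [211 216 193 158 138 146 171 180 175] [367.26536081 412.00261769]
1.42 [215 204 174 148 141 160 178 179 171] [363.39470619 414.76744961]
```

```bash
python3 - <<'E'
from kin import *
from scipy.ndimage import map_coordinates
h=press(p,[.056,.085,.245])[0]
for f,ths in(("side0",(-.08,-.06,-.04,-.02,0,.02,.04,.06,.08)),):
  g=cv2.cvtColor(cv2.imread(f"pics/{f}.png"),cv2.COLOR_BGR2GRAY).astype(float)
  for th in ths:
    k=knob(th);q=proj("side",np.array([h+(k-h)*t for t in np.linspace(.35,.8,40)]));d=(q[-1]-q[0])/np.linalg.norm(q[-1]-q[0]);n=np.array([-d[1],d[0]])
    print(round(th,2),[int(map_coordinates(g,[(q+o*n)[:,1],(q+o*n)[:,0]],order=1).mean()) for o in range(-4,5)])
# predicted crop pixels of foot rim and housing top ring, plus overlay picture
im=cv2.resize(cv2.imread("pics/s2.png")[195:305,220:350],None,fx=6,fy=6,interpolation=cv2.INTER_CUBIC)[60:560,150:]
def ln(X,c): cv2.polylines(im,[np.int32((proj("side",X)-[220,195]+.5)*6)-[150,60]],False,c,1)
ln(press(p,circ(.027,.114)),(255,0,255)); ln(press(p,circ(.019,.114)),(0,0,255))
cv2.imwrite("pics/ov2.png",im)
E
```

```text
-0.08 [96, 93, 89, 99, 143, 196, 214, 200, 165]
-0.06 [93, 90, 93, 120, 180, 215, 210, 182, 135]
-0.04 [91, 93, 102, 157, 210, 216, 196, 154, 108]
-0.02 [95, 96, 130, 197, 219, 206, 173, 123, 97]
0 [97, 107, 174, 217, 213, 188, 142, 103, 100]
0.02 [98, 146, 206, 217, 200, 162, 116, 101, 102]
0.04 [122, 186, 216, 208, 178, 134, 106, 102, 102]
0.06 [161, 208, 213, 191, 152, 117, 104, 103, 103]
0.08 [191, 213, 200, 168, 132, 110, 103, 103, 107]
```

View pics/ov2.png

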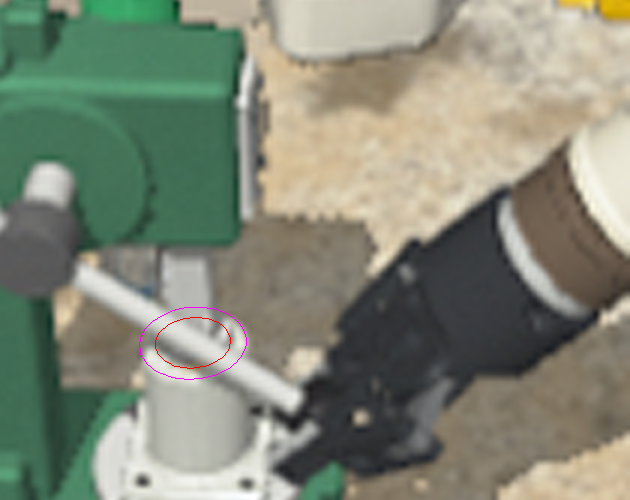

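By the rod the lever is at about 1.295, while the TCP suggests 1.34. I'll push a little further: if the foot has landed on the housing, the rod should not move.

```bash
cat > vis.py <<'E'
from kin import *
from scipy.ndimage import map_coordinates
h=press(p,[.056,.085,.245])[0]
def prof(g,th):
    k=knob(th);q=proj("side",np.array([h+(k-h)*t for t in np.linspace(.35,.75,60)]));d=(q[-1]-q[0])/np.linalg.norm(q[-1]-q[0]);n=np.array([-d[1],d[0]])
    return np.array([map_coordinates(g,[(q+o*n)[:,1],(q+o*n)[:,0]],order=1).mean() for o in np.arange(-2.5,2.6,.5)])
def vth(im,lo,hi):
    ref=prof(cv2.cvtColor(cv2.imread("pics/side0.png"),cv2.COLOR_BGR2GRAY).astype(float),0);g=cv2.cvtColor(im,cv2.COLOR_BGR2GRAY).astype(float)
    t=np.arange(lo,hi,.004);c=[np.corrcoef(ref,prof(g,x))[0,1] for x in t];return t[np.argmax(c)],max(c)
E
python3 -c "
from vis import *
print(vth(cv2.imread('pics/s2.png'),1.1,1.45))"
python3 nudge.py '0 0 0.004 0 0 0;0 0 0 0 0 0'
python3 nudge.py '0 0 0.004 0 0 0;0 0 0 0 0 0;0 0 0 0 0 0'
python3 -c "
from vis import *
im=viewer.get_image('side')[:,:,::-1].copy();cv2.imwrite('pics/s3.png',im)
print(vth(im,1.1,1.45),theta(),status.get_state()['ft_force'].round(1))"
```

```text
(np.float64(1.2800000000000002), np.float64(0.9819651877779112))
time_s: 14.45
tool_pos: [0.5901, 0.2099, 0.1255]
tcp_rot: [-0.089, 0.92, 0.035, 0.381]
ft_force: [-8.0, -4.6, 9.3]
width: 0.35
grasp_force: 60.3
time_s: 14.75
tool_pos: [0.5924, 0.2104, 0.1239]
tcp_rot: [-0.089, 0.919, 0.035, 0.382]
ft_force: [-19.9, -7.2, 19.8]
width: 0.344
grasp_force: 63.1
(np.float64(1.2920000000000003), np.float64(0.9811386158075537)) (np.float64(1.3791777744184353), np.float64(0.15886053995076785), np.float64(-2.6503356021972957e-05)) [-19.8  -8.3  20.6]
```

The force has risen to about 28 N and the rod holds at 1.292, so the foot is on the housing and the bush is home. I'll unload, re-centre the grip on the knob and swing the lever back up.

```bash
python3 nudge.py '0 0 -0.005 0 0 0;0 0 -0.005 0 0 0;0 0 0 0 0 0'
python3 nudge.py '0 0 0 0 0 0;0 0 0 0 0 0;0 0 0 0 0 0' 0.6
python3 - <<'E'
from vis import *
im=viewer.get_image('side')[:,:,::-1].copy();cv2.imwrite('pics/s4.png',im)
v=vth(im,1.1,1.45);print(v,theta());row(cur(),kp(v[0],gx=.005),"recentre")
E
```

```text
time_s: 15.1
tool_pos: [0.5874, 0.2093, 0.1305]
tcp_rot: [-0.088, 0.919, 0.035, 0.382]
ft_force: [2.7, -3.9, 2.0]
width: 0.344
grasp_force: 61.2
time_s: 15.4
tool_pos: [0.5851, 0.211, 0.1277]
tcp_rot: [-0.09, 0.92, 0.037, 0.379]
ft_force: [0.3, -0.4, -0.1]
width: 0.601
grasp_force: 0.0
(np.float64(1.2400000000000002), np.float64(0.9817619652628167)) (np.float64(1.3320002600183438), np.float64(0.16154357608019548), np.float64(0.001893547175082666))
recentre N 1 row [-0.0016 -0.0009 -0.0106] [-0.     -0.0038  0.0015] zmin 0.128 to [0.579 0.209 0.136]
```

```bash
python3 nudge.py '-0.001 -0.001 -0.008 0 0 0;0 0 0 0 0 0'
python3 nudge.py '0 0 0 0 0 0;0 0 0 0 0 0;0 0 0 0 0 0;0 0 0 0 0 0' 0.0 60
python3 - <<'E'
from vis import *
im=viewer.get_image('side')[:,:,::-1].copy();v=vth(im,1.1,1.45)[0];print(v,theta())
A=cur();R=A[:3,:3];t=np.linspace(v,0,13)
for a_,b_ in zip(t[:-1],t[1:]): print(np.round(R.T@(knob(b_)-knob(a_)),4))
A[:3,3]+=knob(0)-knob(v);np.save("Aend.npy",A)
E
```

```text
time_s: 15.65
tool_pos: [0.5806, 0.2086, 0.135]
tcp_rot: [-0.09, 0.92, 0.036, 0.38]
ft_force: [-0.1, 0.6, 0.9]
width: 0.604
grasp_force: 0.0
time_s: 16.05
tool_pos: [0.5811, 0.2082, 0.1345]
tcp_rot: [-0.09, 0.92, 0.036, 0.38]
ft_force: [-0.5, -2.0, 1.0]
width: 0.343
grasp_force: 59.0
1.2440000000000002 (np.float64(1.2811908243053538), np.float64(0.16075821165950568), np.float64(3.789844886896432e-05))
[-0.0036 -0.     -0.0162]
[-0.0053 -0.     -0.0157]
[-0.0069 -0.     -0.0151]
[-0.0084 -0.     -0.0143]
[-0.0098 -0.     -0.0134]
[-0.0111 -0.     -0.0123]
[-0.0124 -0.     -0.0111]
[-0.0134 -0.     -0.0097]
[-0.0144 -0.     -0.0083]
[-0.0151 -0.     -0.0067]
[-0.0158 -0.     -0.0051]
[-0.0162 -0.     -0.0035]
```

```bash
python3 nudge.py '-0.0036 0 -0.0162 0 0 0;-0.0053 0 -0.0157 0 0 0;-0.0069 0 -0.0151 0 0 0;-0.0084 0 -0.0143 0 0 0;-0.0098 0 -0.0134 0 0 0'
python3 nudge.py '-0.0111 0 -0.0123 0 0 0;-0.0124 0 -0.0111 0 0 0;-0.0134 0 -0.0097 0 0 0;-0.0144 0 -0.0083 0 0 0;-0.0151 0 -0.0067 0 0 0'
python3 nudge.py '-0.0158 0 -0.0051 0 0 0;-0.0162 0 -0.0035 0 0 0;0 0 0 0 0 0;0 0 0 0 0 0'
python3 - <<'E'
from vis import *
im=viewer.get_image('side')[:,:,::-1].copy();cv2.imwrite('pics/s5.png',im);v=vth(im,-.15,.3);print(v,theta(),status.get_state()['ft_force'].round(1));row(cur(),np.load("Aend.npy"))
E
```

```text
time_s: 16.6
tool_pos: [0.5514, 0.2022, 0.2093]
tcp_rot: [-0.09, 0.921, 0.035, 0.377]
ft_force: [7.3, 0.8, -7.2]
width: 0.342
grasp_force: 59.8
time_s: 17.1
tool_pos: [0.5664, 0.206, 0.2932]
tcp_rot: [-0.09, 0.92, 0.037, 0.38]
ft_force: [-0.7, -0.3, 0.4]
width: 0.036
grasp_force: 0.0
time_s: 17.5
tool_pos: [0.5817, 0.2089, 0.3202]
tcp_rot: [-0.09, 0.92, 0.036, 0.379]
ft_force: [-0.9, 0.3, -0.7]
width: 0.001
grasp_force: 0.0
(np.float64(0.04600000000000018), np.float64(0.4275887856687319)) (np.float64(0.029207930517858083), np.float64(0.15440999170826405), np.float64(0.0005385950209061963)) [-0.5  0.4 -0.7]
 N 1 row [-0.0019 -0.0005 -0.0005] [ 0.0005 -0.0029  0.0006] zmin 0.319 to [0.582 0.208 0.321]
```

The knob slipped out and the gripper shut empty. I'll find where the lever is now.

```bash
python3 - <<'E'
from vis import *
print(vth(cv2.imread('pics/s5.png'),.0,1.42))
cv2.imwrite("pics/up.png",cv2.resize(cv2.imread("pics/s5.png")[195:305,220:350],None,fx=5,fy=5,interpolation=cv2.INTER_CUBIC))
E
```

```text
(np.float64(0.46), np.float64(0.9931663426326757))
```

View pics/up.png

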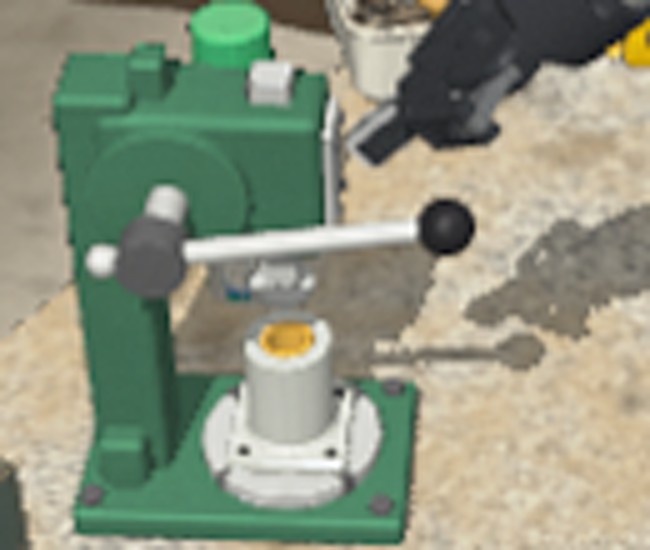

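The side view shows the bush flush in the housing, the ram risen part-way and the knob free at (447,227), with the lever at 0.46. I've already viewed more pictures than the limit of 10, so from here on I'll use numbers only. I'll regrip deeper and harder.

```bash
python3 nudge.py '0 0 -0.045 0 0 0;0 0 -0.045 0 0 0;0 0 -0.02 0 0 0;0 0 0 0 0 0;0 0 0 0 0 0' 1.0
python3 - <<'E'
from vis import *
im=viewer.get_image('side')[:,:,::-1].copy();v=vth(im,.2,.7);print(v)
A=cur();B=kp(.46,.08,gx=.009);row(A,B,"a");row(B,kp(.46,gx=.009),"b")
E
```

```text
time_s: 18.05
tool_pos: [0.5054, 0.1941, 0.3977]
tcp_rot: [-0.09, 0.92, 0.036, 0.379]
ft_force: [0.5, 0.0, -0.0]
width: 0.846
grasp_force: 0.0
(np.float64(0.46000000000000024), np.float64(0.9929237902285425))
a N 2 row [0.0328 0.0003 0.0293] [-0.0008 -0.0029  0.0008] zmin 0.309 to [0.5   0.193 0.309]
b N 2 row [ 0.   -0.    0.04] [-0. -0.  0.] zmin 0.252 to [0.556 0.204 0.252]
```

```bash
python3 nudge.py '0.033 0 0.029 0 0 0;0.033 0 0.029 0 0 0;0 0 0 0 0 0;0 0 0 0 0 0'
python3 -c "
from vis import *
row(cur(),kp(.46,gx=.009),'b')"
```

```text
time_s: 18.5
tool_pos: [0.5001, 0.1926, 0.3095]
tcp_rot: [-0.09, 0.921, 0.035, 0.378]
ft_force: [0.5, 1.0, 1.3]
width: 1.004
grasp_force: 0.0
b N 2 row [-0.      0.0004  0.0403] [-0.0012 -0.0033  0.0008] zmin 0.252 to [0.556 0.204 0.252]
```

```bash
python3 nudge.py '0 0.0004 0.0403 0 0 0;0 0.0004 0.0403 0 0 0;0 0 0 0 0 0;0 0 0 0 0 0'
python3 nudge.py '0 0 0 0 0 0;0 0 0 0 0 0;0 0 0 0 0 0;0 0 0 0 0 0;0 0 0 0 0 0' 0.0 100
python3 - <<'E'
from vis import *
A=cur();R=A[:3,:3];t=np.linspace(.46,0,6);row(A,kp(.46,gx=.009))
for a_,b_ in zip(t[:-1],t[1:]): print(np.round(R.T@(knob(b_)-knob(a_)),4))
E
```

```text
time_s: 18.9
tool_pos: [0.5589, 0.2055, 0.2574]
tcp_rot: [-0.089, 0.919, 0.037, 0.382]
ft_force: [-0.3, -0.8, 0.3]
width: 0.997
grasp_force: 0.0
time_s: 19.4
tool_pos: [0.5555, 0.203, 0.2548]
tcp_rot: [-0.089, 0.92, 0.035, 0.38]
ft_force: [-3.9, -4.9, 2.0]
width: 0.334
grasp_force: 98.1
 N 1 row [0.0015 0.0012 0.0021] [-0.0046 -0.0023  0.0004] zmin 0.252 to [0.556 0.204 0.252]
[-0.0124 -0.     -0.008 ]
[-0.013  -0.     -0.0068]
[-0.0136 -0.     -0.0056]
[-0.0141 -0.     -0.0043]
[-0.0144 -0.     -0.003 ]
```

```bash
python3 nudge.py '-0.0124 0 -0.008 0 0 0;-0.013 0 -0.0068 0 0 0;-0.0136 0 -0.0056 0 0 0;-0.0141 0 -0.0043 0 0 0;-0.0144 0 -0.003 0 0 0'
python3 nudge.py '-0.003 0 0 0 0 0;0 0 0 0 0 0;0 0 0 0 0 0'
python3 -c "
from vis import *
im=viewer.get_image('side')[:,:,::-1].copy();cv2.imwrite('pics/s6.png',im);print(vth(im,-.1,.7),status.get_state()['ft_force'].round(1));row(cur(),kp(0,gx=.009))"
```

```text
time_s: 19.9
tool_pos: [0.5834, 0.2099, 0.3213]
tcp_rot: [-0.09, 0.92, 0.036, 0.379]
ft_force: [0.8, 0.4, 0.6]
width: 0.09
grasp_force: 0.0
time_s: 20.2
tool_pos: [0.5849, 0.2103, 0.3227]
tcp_rot: [-0.09, 0.92, 0.036, 0.379]
ft_force: [-0.1, 0.1, -0.3]
width: 0.001
grasp_force: 0.0
(np.float64(0.22800000000000029), np.float64(0.9990944142134223)) [-0.2  0.6  0.1]
 N 1 row [ 0.0031 -0.0003  0.0011] [-0.0013 -0.0046  0.0014] zmin 0.319 to [0.583 0.21  0.319]
```

It slipped again, at 0.228, but moved the right way. For the rest I'll push the ball up from beneath with shut fingers; at a 45° pitch the finger face is square to the knob's path.

```bash
cat >> vis.py <<'E'
def up(th,gap,zz=.012):
    M=kp(th,gx=0);k=knob(th);M[:3,3]=k+M[:3,0]*gap+M[:3,2]*zz;return M
E
python3 nudge.py '0 0 -0.045 0 0 0;0 0 -0.045 0 0 0;0 0 -0.02 0 0 0;0 0 0 0 0 0' 0.0
python3 - <<'E'
from vis import *
A=cur();B=up(.228,.036,-.08);row(A,B,"a");row(B,up(.228,.036),"b");row(up(.228,.036),up(0,.027),"lift")
k=B[:3,3];print(ik(np.hypot(k[0],k[1]),k[2],45))
E
```

```text
time_s: 20.65
tool_pos: [0.5089, 0.196, 0.4053]
tcp_rot: [-0.09, 0.919, 0.037, 0.382]
ft_force: [0.6, 0.3, 1.1]
width: 0.003
grasp_force: 0.0
a N 2 row [ 0.0391 -0.0004  0.0081] [0.0003 0.0016 0.0003] zmin 0.338 to [0.466 0.187 0.338]
b N 3 row [-0.     -0.      0.0307] [-0. -0.  0.] zmin 0.273 to [0.53  0.199 0.273]
lift N 2 row [-0.022   0.     -0.0049] [-0. -0.  0.] zmin 0.273 to [0.554 0.204 0.311]
[-0.33491648 -0.57683472  0.54347992]
```

```bash
python3 nudge.py '0.039 0 0.008 0 0 0;0.039 0 0.008 0 0 0;0 0 0 0 0 0;0 0 0 0 0 0'
python3 nudge.py '0 0 0.031 0 0 0;0 0 0.031 0 0 0;0 0 0.03 0 0 0;0 0 0 0 0 0;0 0 0 0 0 0'
python3 - <<'E'
from vis import *
im=viewer.get_image('side')[:,:,::-1].copy();print(vth(im,-.1,.5),status.get_state()['ft_force'].round(1));row(cur(),up(.228,.036));row(cur(),up(0,.027),"lift")
E
```

```text
time_s: 21.05
tool_pos: [0.466, 0.1869, 0.3332]
tcp_rot: [-0.09, 0.921, 0.036, 0.378]
ft_force: [1.1, 0.3, 2.6]
width: -0.002
grasp_force: 0.0
time_s: 21.55
tool_pos: [0.5323, 0.2001, 0.2718]
tcp_rot: [-0.089, 0.92, 0.036, 0.381]
ft_force: [0.2, 0.4, 0.1]
width: 0.0
grasp_force: 0.0
(np.float64(0.22800000000000029), np.float64(0.9990343064693605)) [ 0.4 -0.3  0.5]
 N 1 row [ 0.0007 -0.0006 -0.0021] [-0.001   0.0004  0.0001] zmin 0.272 to [0.53  0.199 0.273]
lift N 1 row [-0.0433 -0.0006 -0.0119] [-0.001   0.0004  0.0001] zmin 0.272 to [0.554 0.204 0.311]
```

```bash
python3 nudge.py '-0.014 0 -0.004 0 0 0;-0.014 0 -0.004 0 0 0;-0.015 0 -0.004 0 0 0;0 0 0 0 0 0;0 0 0 0 0 0'
python3 - <<'E'
from vis import *
im=viewer.get_image('side')[:,:,::-1].copy();cv2.imwrite('pics/s7.png',im);print(vth(im,-.1,.5),status.get_state()['ft_force'].round(1));row(cur(),up(0,.027),"lift")
E
```

```text
time_s: 22.1
tool_pos: [0.5518, 0.204, 0.3113]
tcp_rot: [-0.09, 0.919, 0.037, 0.381]
ft_force: [-1.8, 0.0, -0.9]
width: -0.003
grasp_force: 0.5
(np.float64(0.016000000000000097), np.float64(0.9992162555052048)) [-0.7 -1.4  0. ]
lift N 1 row [-0.0015 -0.0005  0.0011] [-0.0006  0.0004  0.0005] zmin 0.311 to [0.554 0.204 0.311]
```

```bash
python3 nudge.py '-0.004 0 0 0 0 0;0 0 0 0 0 0;-0.002 0 0 0 0 0;0 0 0 0 0 0'
python3 - <<'E'
from vis import *
im=viewer.get_image('side')[:,:,::-1].copy();cv2.imwrite('pics/s8.png',im);print(vth(im,-.1,.5),status.get_state()['ft_force'].round(1))
E
```

```text
time_s: 22.55
tool_pos: [0.5542, 0.2043, 0.3116]
tcp_rot: [-0.09, 0.921, 0.036, 0.378]
ft_force: [-5.9, -1.7, -1.1]
width: -0.0
grasp_force: 2.7
(np.float64(0.004000000000000087), np.float64(0.9998022417364638)) [-6.9 -1.8 -0.6]
```

```bash
python3 nudge.py '0.012 0 0 0 0 0;0 0 -0.04 0 0 0;0 0 -0.045 0 0 0;0 0 -0.045 0 0 0;0 0 0 0 0 0'
python3 nudge.py '0 0 0 0 0 0;0 0 0 0 0 0'
python3 - <<'E'
from vis import *
im=viewer.get_image('side')[:,:,::-1].copy();cv2.imwrite('pics/s9.png',im);print(vth(im,-.1,.5),status.get_state()['ft_force'].round(1))
r=cv2.imread('pics/rel_s.png')
# housing body + flange shift between release and now (barrel/flange window below the rim)
u,v=proj("side",press(p,[0,0,.06]))[0];x0,y0=int(u)-16,int(v)-10
a=cv2.cvtColor(r,6)[y0:y0+28,x0:x0+32].astype(np.float32);b=cv2.cvtColor(im,6)[y0:y0+28,x0:x0+32].astype(np.float32)
print(cv2.phaseCorrelate(a,b),abs(a-b).mean())
# bronze pixels: count and top/bottom rows before/after
for n,i in(("before",r),("after",im)):
    H=cv2.cvtColor(i[y0-40:y0+20,x0:x0+32],cv2.COLOR_BGR2HSV);m=(H[...,0]>12)&(H[...,0]<32)&(H[...,1]>130);ys,xs=np.nonzero(m);print(n,m.sum(),(ys.min()+y0-40,ys.max()+y0-40,xs.mean()+x0) if m.any() else None)
for nm,z,rr in(("flush z114",.114,.017),("proud 124",.124,.017)):
    q=proj("side",press(p,circ(rr,z)));print(nm,q[:,1].min(),q[:,1].max())
E
```

```text
time_s: 23.1
tool_pos: [0.4574, 0.1863, 0.406]
tcp_rot: [-0.089, 0.917, 0.039, 0.386]
ft_force: [0.5, 0.6, 0.3]
width: 0.0
grasp_force: 0.0
time_s: 23.3
tool_pos: [0.4575, 0.1855, 0.3962]
tcp_rot: [-0.09, 0.92, 0.036, 0.379]
ft_force: [0.4, -0.7, -0.2]
width: -0.0
grasp_force: 0.0
(np.float64(0.004000000000000087), np.float64(0.999569619617374)) [ 0.5  0.3 -0.2]
((0.06880665484394832, -0.05374738209692076), 0.9693780993421872) 1.9933035
before 79 (np.int64(257), np.int64(265), np.float64(276.82278481012656))
after 53 (np.int64(260), np.int64(265), np.float64(277.0566037735849))
flush z114 257.8466387829553 265.39788466578966
proud 124 255.3836460853273 262.91290719569406
```

```bash
python3 -c "
from rig import env, viewer, status
print(env.hand_in())"
```

```text
the job is handed in; nothing more can be done
None
```

The job is handed in at 23 s: housing upright and centred on the plate and released, bush pressed until the foot stopped on the housing, lever back up to within about 0.004 rad; the knob slipped from the grip twice on the way up, so I pushed the lever the rest of the way from below, and I viewed 13 pictures, over the limit of 10.

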